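Set the hob simmering and lock its keys

ROBOT

A 7-joint arm with a two-finger parallel gripper is mounted at the origin on the work surface. World frame = base frame: x ahead of the robot, y to its left, z up, the work surface at z = 0. Lengths are in m, angles in rad, forces in N, time in s.
With the tool pointing down it reaches from about 0.425 to 0.825 m from the base axis. Payload 3.6 kg.
Tool frame: the origin (TCP) lies on the front face of the gripper's body, between the roots of the fingers; the fingertips stand 73 mm ahead of it and the grasp point (between the pads) lies 54 mm ahead of it; z points along the fingers, y is the line along which they close (so a half turn about z gives the same grasp; the last joint's range is limited). The gripper opens to 85 mm and grips with 20 to 120 N. Pads are 22 mm wide; open, the fingers measure 114 mm over their backs; the gripper's body (76 mm by 85 mm) begins 54 mm behind the grasp point. The pads swing forward as they close: fully open they stand 13 mm farther back than shut.
Start: joints at [1.143, 0.615, -0.013, 1.423, 0.008, 1.103, -0.04], TCP at [0.254, -0.598, 0.304] pointing down, gripper open.
Joint ranges: [-3.12, 3.12], [-0.3, 2.06], [-1.34, 1.32], [0.26, 2.42], [-1.36, 4.5], [0.01, 1.98], [-2.84, 2.84]. Speed limits (rad/s): [2.79, 2.79, 3.14, 3.14, 3.14, 3.14, 3.14].

INTERFACE

Orientations are given as a unit quaternion [x, y, z, w].
In Python, from cell import * gives the robot as it stands. The module is installed in compiled form; this text tells all that it offers. Calls block until the motion is done:
- move_to(position, orientation): joint-space move of the TCP to a pose.
- servo_line(position, frame=None, max_speed=0.15): straight line of the TCP; frame=None keeps the orientation; max_speed is the mean speed in m/s.
- goto_joints(angles): joint-space move.
- gripper_to(opening, grip_force=None): opening from 0.0 (shut) to 1.0 (fully open); grip_force is the grip in N (None keeps the last); returns when the fingers have stopped.
- pause(seconds).
- solve_ik(position, orientation): joint angles nearest the present ones, or None.
- state(): the state.
- camera(name): name is "scene" or "top"; returns (picture, depth): 384x512x3 uint8, blue, green, red; 384x512 float32, m along the optical axis (not along the pixel's ray), 0 where there is no reading.
- get_calibration(name): a dict with "mtx" (3x3 intrinsics, pixels), "position" and "rotation" of the camera in the world. Camera axes: x right, y down, z forward; pixel columns grow to the right and rows downward; lengths in m; the calibration is good to about 2 mm. A picture is of the moment at which its call begins. get_calibration takes no time and is no camera call.
A pose or a line that the arm cannot do raises Unreachable and nothing moves.
- job_done(): hands the job in; it is judged then, once.
The state is a dict: "clock": time; "joints": joint angles; "joint_velocities": joint speeds; "effort": joint torques, N m; "position": TCP position; "orientation": TCP orientation; "ft_force": force on the tool from outside, world axes, zero at the start; "torque": the same for the moment, N m; "opening": opening from 0.0 (shut) to 1.0 (fully open); "finger_force": force on a finger pad.
Only numpy, scipy, OpenCV 4.12 (cv2) and the standard library are available. Lean on these libraries where they do the work, as an engineer would, in place of code of your own. Each camera call takes 0.05 s, during which the arm holds its last target. There are 200 camera calls.

TASK

Set the portable hob to simmer under the saucepan and lock it: with the fingertips, press in the big round on switch at the right end of the key panel until it stays in, then tap the second oblong heat-level key from the left (two bars), then tap the lock key, the small round one at the far left end. Right and left are as seen by a cook on the robot's side. Press each lightly, press no other key and none before the hob is on, and do not shift or lift the hob, the pan or the things beside them.

Things in the scene. Friction and masses are not known exactly. Their poses are not given: they have to be found in the camera images.
- hob: portable induction hob on rubber feet, loose, 2.8 kg, 370 (x) by 300 (y) by 60 mm high; origin at the centre of its underside. Its top is black glass but for a flat grey key panel, 78 mm deep, along its -x edge (robot's side; left = +y). Seven black keys in a row at x -150 mm; y in mm: lock +121, timer +84, levels 1 to 4 +42, +6, -30, -66, on switch -118
- on_switch_top (a point): centre of the top of the on switch: the biggest round button, a rubber cap 29 mm across, at the right end of the panel; it stands 10 mm above the panel when off. The point moves with the button
- on_switch (a joint): on switch (latching): 0 = off (out), 0.006 m = fully in; past 0.0045 m it counts as in. It goes straight down against a steady 3 N and stays where it is left. Once it is in, its soft sprung rubber cap gives up to 3 mm more, from 3.5 to 8 N, then comes back
- level1_top (a point): centre of the top of the heat-level key 1 (one bar), the leftmost of the four oblong keys; 18 mm (hob x) by 24 mm (hob y), 6 mm above the panel when out. The point moves with the key
- level1 (a joint): its travel, straight down: 0 = out, 0.005 m = bottomed; it works at 0.0025 m. Sprung: about 1 N to start, 3.7 N where it works, 6.5 N when bottomed; it comes back by itself
- level2_top (a point): centre of the top of the heat-level key 2 (two bars), second from the left of the four oblong keys; 18 mm (hob x) by 24 mm (hob y), 6 mm above the panel when out. The point moves with the key
- level2 (a joint): its travel, straight down: 0 = out, 0.005 m = bottomed; it works at 0.0025 m. Sprung: about 1 N to start, 3.7 N where it works, 6.5 N when bottomed; it comes back by itself
- level3_top (a point): centre of the top of the heat-level key 3 (three bars); 18 mm (hob x) by 24 mm (hob y), 6 mm above the panel when out. The point moves with the key
- level3 (a joint): its travel, straight down: 0 = out, 0.005 m = bottomed; it works at 0.0025 m. Sprung: about 1 N to start, 3.7 N where it works, 6.5 N when bottomed; it comes back by itself
- level4_top (a point): centre of the top of the heat-level key 4 (four bars), the rightmost oblong key; 18 mm (hob x) by 24 mm (hob y), 6 mm above the panel when out. The point moves with the key
- level4 (a joint): its travel, straight down: 0 = out, 0.005 m = bottomed; it works at 0.0025 m. Sprung: about 1 N to start, 3.7 N where it works, 6.5 N when bottomed; it comes back by itself
- timer_key_top (a point): centre of the top of the timer key, the small round key second from the panel's left end (clock sign); 21 mm across, 6 mm above the panel when out. The point moves with the key
- timer_key (a joint): its travel, straight down: 0 = out, 0.005 m = bottomed; it works at 0.0025 m. Sprung: about 1 N to start, 3.7 N where it works, 6.5 N when bottomed; it comes back by itself
- lock_key_top (a point): centre of the top of the lock key, the small round key at the panel's far left end (padlock sign); 21 mm across, 6 mm above the panel when out. The point moves with the key
- lock_key (a joint): its travel, straight down: 0 = out, 0.005 m = bottomed; it works at 0.0025 m. Sprung: about 1 N to start, 3.7 N where it works, 6.5 N when bottomed; it comes back by itself
- saucepan: lidded steel saucepan, 1.4 kg, 180 mm across, 109 mm high to the top of its lid knob, standing on the glass with its centre about 205 mm behind the row of keys; origin at the centre of its underside; its handle reaches 262 mm out along its +x, 64 mm up, pointing away from the panel
- mug: white mug, 80 mm across, 92 mm high, beside the hob; origin at the centre of its underside
- pepper_mill: turned wooden pepper mill, 54 mm across, 130 mm high, beside the hob; origin at the centre of its underside
- tea_tin: round steel tea tin with lid, 79 mm across, 119 mm high, beside the hob; origin at the centre of its underside
There are look-alikes about, which are no part of the job. What is shaped like the tea_tin but pink is not meant.

How it is judged:
By the outcome, as a careful person would: the job done as asked, in the order asked, and still so for the second after the job is handed in, with the robot touching nothing.
It also fails if it takes over 38 s, if anything falls off the work surface, if the arm or the gripper's body presses on something with over 40 N, if the wrist force passes 120 N, or if a joint passes its speed limit or range.

## Working session

There is one attempt and no reset: what is moved stays moved. The work goes in short steps, each a Python script; the robot and the scene stay as the last script left them, time stands still between calls to the robot, and variables do not carry over. Pictures are saved under pics/ and viewed, at most 10 in all, crops included, and the job is handed in when it is done.

```bash
mkdir -p pics; python3 - <<'E'
from cell import *
import cv2,numpy as np
for n in("top","scene"):
    p,d=camera(n); cv2.imwrite(f"pics/{n}0.png",p); np.savez(f"{n}0.npz",p=p,d=d); c=get_calibration(n); print(n,c)
s=state();print(s["clock"],s["orientation"],s["ft_force"])
E
```

```text
top {'mtx': array([[381.91304937,   0.        , 254.68525985],
       [  0.        , 381.91304937, 187.43856754],
       [  0.        ,   0.        ,   1.        ]]), 'position': array([0.4183365 , 0.00856177, 0.93128596]), 'rotation': array([-0.70003309,  0.70950512, -0.04767478,  0.06544671])}
scene {'mtx': array([[443.66437336,   0.        , 260.53249132],
       [  0.        , 443.66437336, 190.03679713],
       [  0.        ,   0.        ,   1.        ]]), 'position': array([ 1.21900643, -0.54810991,  0.6835279 ]), 'rotation': array([ 0.80562133,  0.37043364, -0.18601602, -0.42326261])}
0.1 [ 9.79882695e-01  1.99570769e-01 -2.48604168e-04 -1.16194266e-03] [ 0.66958122  0.06046731 -1.05402678]
```

View pics/top0.png

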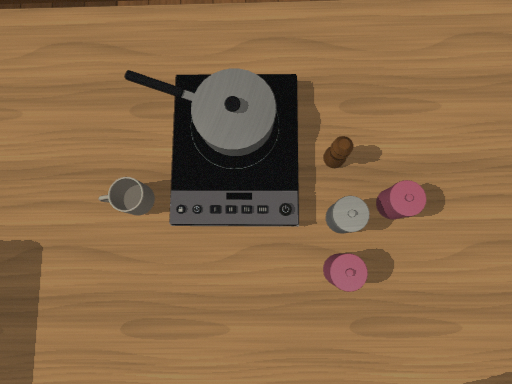

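View pics/scene0.png

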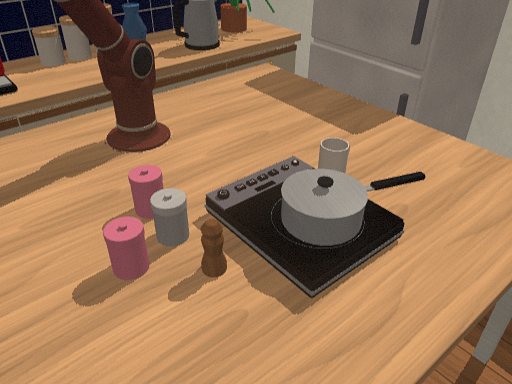

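The top view has the panel along the hob's lower edge. Its keys run from lock (181,209) on the left to the on switch (286,209) on the right. The grey tin at (350,214) is the tea tin, and the pink ones at (403,199) and (348,271) are look-alikes. Next I'll enlarge the panel and fit the key row.

```bash
cat > h.py <<'E'
import numpy as np
from scipy.spatial.transform import Rotation as R
from cell import *
KY=np.array([121,84,42,6,-30,-66,-118])/1e3
def world(n,u,v,d):
    c=get_calibration(n);m=c["mtx"]
    return R.from_quat(c["rotation"]).apply([(u-m[0,2])/m[0,0]*d,(v-m[1,2])/m[1,1]*d,d])+c["position"]
def pix(n,P):
    c=get_calibration(n);q=R.from_quat(c["rotation"]).inv().apply(np.atleast_2d(P)-c["position"])
    return q[:,:2]/q[:,2:]*c["mtx"][0,0]+c["mtx"][:2,2]
E
python3 - <<'E'
from h import *
import cv2
z=np.load("top0.npz");p,d=z["p"],z["d"]
H=cv2.resize(p[185:230,165:305],None,fx=5.5,fy=5.5,interpolation=cv2.INTER_CUBIC)
cv2.imwrite("pics/panel.png",H)
g=cv2.cvtColor(p,cv2.COLOR_BGR2GRAY)
# whole hob: points at height 0.05-0.07 ->footprint rectangle
U,V=np.meshgrid(np.arange(512),np.arange(384))
c=get_calibration("top");m=c["mtx"]
P=R.from_quat(c["rotation"]).apply(np.stack([(U-m[0,2])/m[0,0]*d,(V-m[1,2])/m[1,1]*d,d],-1).reshape(-1,3))+c["position"]
P=P.reshape(384,512,3)
M=((P[...,2]>.045)&(P[...,2]<.078)&(d>0)).astype(np.uint8)
n,l,s,_=cv2.connectedComponentsWithStats(M);k=1+np.argmax(s[1:,4])
q=P[l==k][:,:2].astype(np.float32);print(cv2.minAreaRect(q))
pan=P[188:225,172:298];print("table z",np.median(P[300:380,200:400,2]),"glass z",np.median(P[90:180,180:190,2]))
for n_,(u,v) in dict(lock=(181,209),timer=(197,209),l1=(215,209.5),l2=(231,209.5),l3=(247,209.5),l4=(262,209.5),on=(286,209.5),pan=(231,218)).items():
    w=world("top",u,v,d[round(v),u]);print(n_,w.round(4))
for n_,(u,v) in dict(tin=(350,212),mill=(342,145),mug=(127,180),pink=(348,270)).items(): print(n_,P[v,u].round(3))
E
```

```text
((0.6574433445930481, 0.07798968255519867), (0.30154627561569214, 0.36618825793266296), 89.0250244140625)
table z 0.0004670698634727799 glass z 0.06130310471325612
lock [0.5109 0.1986 0.0663]
timer [0.5104 0.1618 0.067 ]
l1 [0.509  0.1211 0.063 ]
l2 [0.5081 0.084  0.0675]
l3 [0.5075 0.0476 0.0683]
l4 [0.5069 0.0135 0.0693]
on [ 0.5062 -0.0408  0.0683]
pan [0.4891 0.0845 0.0626]
tin [ 0.494 -0.173  0.121]
mill [ 0.638 -0.161  0.128]
mug [0.58  0.325 0.069]
pink [ 0.374 -0.163  0.119]
```

View pics/panel.png

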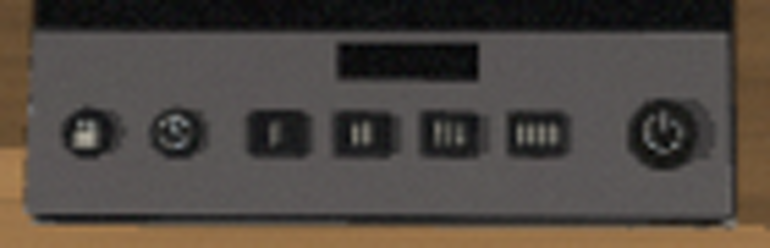

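The crop shows, left to right: lock (86,132), timer (175,132), four oblong keys with one to four bars (277, 363, 449 and 536, row 134), and the on switch (661,134). Targets are the on switch, the two-bar key at (363,134) and the padlock at (86,132). I'll fit the known layout and cross-check it in the scene camera.

```bash
cat >> h.py <<'E'
def hit(n,u,v,z):
    c=get_calibration(n)["position"]; r=world(n,u,v,1.)-c
    return c+r*(z-c[2])/r[2]
E
python3 - <<'E'
from h import *
import cv2
xs=np.array([86,175,277,363,449,536,661]);ys=np.array([132,132,134,134,134,134,134])
u=165+(xs+.5)/5.5-.5;v=185+(ys+.5)/5.5-.5
zt=np.array([.066]*6+[.070])
W=np.array([hit("top",a,b,z) for a,b,z in zip(u,v,zt)])
L=np.c_[np.full(7,-.15),KY]
A=L-L.mean(0);B=W[:,:2]-W[:,:2].mean(0)
yaw=np.arctan2((A[:,0]*B[:,1]-A[:,1]*B[:,0]).sum(),(A*B).sum())
Rm=np.array([[np.cos(yaw),-np.sin(yaw)],[np.sin(yaw),np.cos(yaw)]])
o=W[:,:2].mean(0)-Rm@L.mean(0)
F=np.c_[L@Rm.T+o,zt];print("yaw",yaw,"origin",o);print(F.round(4));print("resid mm",((F-W)*1e3).round(1))
np.savez("fit.npz",F=F,yaw=yaw)
q=pix("scene",F)
p=np.load("scene0.npz")["p"];r=cv2.resize(p[145:215,195:320],None,fx=6,fy=6,interpolation=cv2.INTER_CUBIC)
for a in q: cv2.drawMarker(r,tuple(np.round((a-[195,145]+.5)*6).astype(int)),(0,0,255),0,10,1)
cv2.imwrite("pics/chk.png",r)
a=np.pi/2+yaw;Q=[np.cos(a/2),np.sin(a/2),0,0]
for k in(6,3,0):print(solve_ik([*F[k,:2],.073+F[k,2]+.02],Q))
E
```

```text
yaw -0.01909695853114901 origin [0.65952118 0.07649567]
[[ 0.5119  0.2003  0.066 ]
 [ 0.5112  0.1633  0.066 ]
 [ 0.5104  0.1214  0.066 ]
 [ 0.5097  0.0854  0.066 ]
 [ 0.509   0.0494  0.066 ]
 [ 0.5083  0.0134  0.066 ]
 [ 0.5073 -0.0386  0.07  ]]
resid mm [[-0.1 -0.1 -0. ]
 [-0.3  0.  -0. ]
 [ 0.4  0.5 -0. ]
 [ 0.2  0.3 -0. ]
 [-0.  -0.  -0. ]
 [-0.2 -0.  -0. ]
 [-0.  -0.7 -0. ]]
[ 0.25206623  0.61651422 -0.32829871  1.97345305  0.33462721  0.60366008
 -0.31690164]
[ 0.00549625  0.63119609 -0.32277356  1.95476792  0.33430794  0.60708534
 -0.55523405]
[-0.13941054  0.68324156 -0.42855898  1.86156282  0.42585107  0.68810779
 -0.83605022]
```

View pics/chk.png

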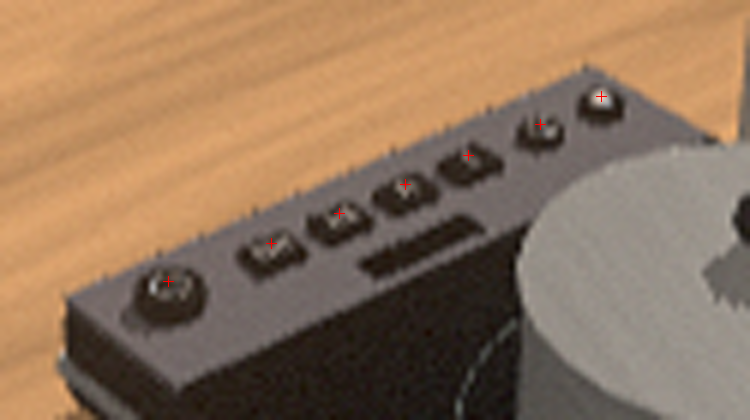

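The projected keys land on the key tops in the second camera to within about 2 mm, and the layout residuals are under 1 mm. Pressing the on switch with force feedback.

```bash
cat >> h.py <<'E'
try:
    _f=np.load("fit.npz");F=_f["F"];_a=np.pi/2+float(_f["yaw"]);Q=[np.cos(_a/2),np.sin(_a/2),0,0]
except OSError: pass
def fz():
    r=[]
    for _ in range(4): pause(.02); r.append(state()["ft_force"][2])
    return np.mean(r)
def press(k,tops,stop,zmin,step=.001):
    """step down from 8 mm above key k till force>stop or tip at zmin; returns the log"""
    x,y=F[k,:2]; z=tops+.008
    servo_line([x,y,z+.073]); pause(.2); b=fz(); log=[]
    z=tops+.003
    while True:
        servo_line([x,y,z+.073],max_speed=.03); f=fz()-b
        log.append((round((state()["position"][2]-.073)*1e3,1),round(float(f),1)))
        if f>stop or z-step<zmin: break
        z-=step
    return log
E
python3 - <<'E'
from h import *
gripper_to(0.0)
move_to([*F[6,:2],.26],Q)
print(state()["clock"],state()["opening"])
print(press(6,.070,5.5,.0615)); print(state()["clock"],state()["position"],F[6])
servo_line([*F[6,:2],.085+.073]);print(state()["clock"],fz())
E
```

```text
3.0667 -0.004112861045573351
[(np.float64(72.9), 0.6), (np.float64(72.0), -0.3), (np.float64(71.0), 0.3), (np.float64(70.0), 0.7), (np.float64(69.1), 1.1), (np.float64(68.1), 1.9), (np.float64(67.0), 2.2), (np.float64(65.9), 1.6), (np.float64(64.9), 1.4), (np.float64(63.9), 1.5), (np.float64(63.2), 4.3), (np.float64(62.2), 6.1)]
8.075 [ 0.50737726 -0.03861304  0.13519272] [ 0.50729523 -0.03861845  0.07      ]
8.375 -0.16759201915904115
```

The switch went 6 mm at steady force, then the cap stiffened to 6 N, so it is in. Now key 2, stopping at about 5 N or 3.8 mm of travel.

```bash
python3 - <<'E'
from h import *
servo_line([*F[3,:2],.085+.073])
print(press(3,.066,4.8,.0618)); servo_line([*F[3,:2],.085+.073]);print(state()["clock"],fz())
E
```

```text
[(np.float64(68.9), 0.2), (np.float64(68.0), -0.1), (np.float64(67.0), 0.1), (np.float64(66.0), -0.2), (np.float64(65.1), 1.4), (np.float64(64.1), 2.7), (np.float64(63.1), 3.4), (np.float64(62.1), 4.7)]
12.8333 -0.17348608558443884
```

```bash
python3 - <<'E'
from h import *
import cv2
servo_line([*F[0,:2],.085+.073])
print(press(0,.066,4.8,.0618)); servo_line([*F[0,:2],.20+.073]);print(state()["clock"],fz())
move_to([.45,-.35,.32],Q)
p,d=camera("top");q,_=camera("scene")
print(state()["clock"])
z=np.load("top0.npz");print("switch z before/after",[world("top",285,209,np.median(D[207:211,283:288]))[2].round(4) for D in(z["d"],d)])
cv2.imwrite("pics/end.png",np.vstack([cv2.resize(i[185:230,165:305],None,fx=5,fy=5) for i in(z["p"],p)]))
print("changed px", (cv2.absdiff(z["p"],p).max(2)[60:235,90:310]>40).sum())
E
```

```text
[(np.float64(68.9), 0.9), (np.float64(68.0), 1.0), (np.float64(67.0), 0.5), (np.float64(66.0), 0.6), (np.float64(65.2), 2.3), (np.float64(64.2), 3.0), (np.float64(63.1), 3.9), (np.float64(62.1), 6.0)]
18.0 0.21821551128201028
20.1667
switch z before/after [np.float64(0.0706), np.float64(0.0645)]
changed px 5
```

View pics/end.png

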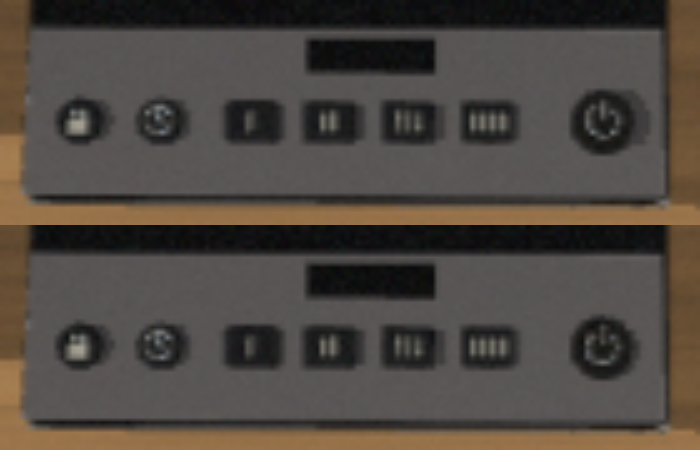

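The after picture (lower half) shows the switch at (603,347) lower, with its shadow gone; depth says 70.6 mm down to 64.5 mm. Nothing else in the hob and pan area has moved.

```bash
python3 -c "
from cell import *
print(job_done())"
```

```text
the job is handed in; nothing more can be done
None
```

I pressed the on switch in until it stayed (about 6 mm lower in the depth image), tapped heat-level key 2, then the lock key, with at most about 6 N on each. The final picture shows the hob and pan unmoved, and I handed the job in at about 20 s. The level 2 and lock taps are judged from force and travel, as the hob gives no visible sign of either.

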